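# Send a used vial into the returns bin with the lid lever

## Robot

A 7-joint arm with a two-finger parallel gripper is mounted at the origin on the work surface. World frame = base frame: x ahead of the robot, y to its left, z up, the work surface at z = 0. Lengths are in m, angles in rad, forces in N, time in s.
With the tool pointing down it reaches from about 0.425 to 0.95 m from the base axis. Payload 4.7 kg.
Tool frame: the origin (TCP) lies on the centre line of the jaws, within the pads' length; the fingertips stand 17 mm ahead of it and the grasp point (between the pads) lies 2 mm behind it; z points along the fingers, y is the line along which they close (so a half turn about z gives the same grasp; the last joint's range is limited). The gripper opens to 87 mm and grips with 3 to 60 N. Pads are 19 mm wide; open, the fingers measure 117 mm over their backs; the gripper's body (75 mm by 190 mm) begins 51 mm behind the grasp point.
Start: joints at [-1.294, 0.469, -0.049, 1.532, 0.024, 1.141, -0.082], TCP at [0.203, 0.644, 0.24] pointing down, gripper open.
Joint ranges: [-2.59, 2.59], [-0.33, 1.99], [-1.39, 1.29], [0.1, 2.45], [-1.04, 4.18], [0.21, 1.99], [-2.66, 2.66]. Speed limits (rad/s): [2.57, 2.57, 3.14, 3.14, 3.14, 3.14, 3.14].

## Interface

Orientations are given as a rotation vector (axis times angle).
In Python, from cell import telemetry, eyes, order gives the robot as it stands.
- The arm moves only by the tool servo_tool, never from a script. Its argument "moves" is text: rows parted by semicolons, each of 7 numbers parted by spaces: the turn, a rotation vector about the tool's x, y, z in degrees, then the shift along the tool's x, y, z in cm, then the finger opening in cm, from 0 to 8.7. A call has exactly 8 rows; each row is the pose to reach, as a shift and turn from the pose commanded when the call began, along the tool's axes at that moment; what a row does not reach only later rows make up. A row lasts 1/8 s, in which the tool goes at most 62.5 mm and 10.7 degrees, less where a joint would pass 70% of its speed; a pose out of reach is approached as far as the arm can. A call with a gripper value outside its range is refused whole. The fingers move at their own pace and stop on an object; the grip force is fixed at half the most. Time passes only in rows, so rows that repeat a pose let the fingers close, or fill a call up. It gives the time, the measured TCP pose, the force, the opening and the grip force at its end, in the units of the state.
- telemetry.observe(): the state, without advancing time (a new reading comes with each control period).
- eyes.get_image(name): name is "side" or "top"; returns the picture (384x512x3 uint8, blue, green, red); there is no depth.
- eyes.camera_model(name): a dict with "vfov" (degrees; the focal length in pixels is half the picture's height over the tangent of half this angle, whatever the lens; pixels are square), "cx", "cy" (the principal point, pixels), "extrinsics" (4x4, takes a point from world to camera coordinates). Camera axes: x right, y up, looking along -z (the intrinsics and any distortion apply to the point x, -y, -z); pixel columns grow to the right and rows downward; lengths in m; the calibration is good to about 2 mm. A picture is of the moment at which its call begins. camera_model takes no time and is no camera call.
- order.close_job(): hands the job in; it is judged then, once.
The state is a dict: "time_s": time; "q": joint angles; "qvel": joint speeds; "joint_efforts": joint torques, N m; "ee_pos": TCP position; "tool_rot": TCP orientation; "ft_force": force on the tool from outside, world axes, zero at the start; "wrist_torque": the same for the moment, N m; "gripper_width": finger opening in m; "grasp_force": force on a finger pad.
Only numpy, scipy, OpenCV 4.12 (cv2) and the standard library are available. Lean on these libraries where they do the work, as an engineer would, in place of code of your own. Each camera call takes 0.05 s, during which the arm holds its last target. There are 200 camera calls.

## Task

Press the red lever of the white returns bin all the way down so that the yellow lid swings wide open and the used vial waiting on the chute rolls in by itself. Then, keeping a fingertip on the lever, let it come up slowly until the lid is fully shut, without letting the lid drop or slam, and move clear. Only press the lever, from above: do not touch the vial or the lid, and leave the bottle, carton and cup where they stand.

Things in the scene. Friction and masses are not known exactly. Their poses are not given: they have to be found in the camera images.
- bin: White returns bin fixed to the table, 200 (its x) x 260 (its y) x 200 mm high, inner floor 6 mm up. Origin: centre of its underside, z up. In its frame its front looks along -x: there the lever sticks out at y = +75 mm and an aluminium chute at y = -60 mm (78 mm wide, out to x = -215 mm, up to 215 mm high). Open, the lid's front edge stands 400 mm above the table, still over the bin.
- lever_pad (a point): Centre of the top face of the lever's red pad (36 mm along the lever, 44 mm across); moves with it. At rest it is 165 mm above the table; fully pressed it is 50 mm lower, within 5 mm of the same spot seen from above, so push straight down with 5 to 15 N. No spring or latch: the lid's weight drives it back up. The chute is 70 mm to its side; nothing lies above the pad.
- bin_lever (a joint): Angle in rad of the 125 mm steel lever, hinged on the bin's front 130 mm up and pointing along the bin's -x: 0 at rest (sloping up 0.2 rad, lid shut), 0.4 pressed fully down against its stop.
- bin_lid (a joint): Lid angle in rad: 0 shut, 1.16 wide open; hinged along the bin's far (+x) top edge. Rigidly linked: always 2.9 times the lever angle. When the pad rises at 10 mm/s the lid closes at 0.23 rad/s; closing faster than 2.5 rad/s at any time is a slam, and letting go with the lid still open makes it slam.
- lid_edge (a point): Middle of the front edge of the yellow lid (222 x 270 mm, about 0.35 kg), on its top face; it rises as the lid opens.
- vial_center (a point): Centre of the used vial, an amber cylinder 24 mm in diameter, 50 mm long, white cap, about 30 g. It lies across the sloping chute against the flap of the closed lid, 172 mm above the table, and rolls into the bin by itself within about a second once the lid is a third open; it then lies on the bin's floor.
- bottle: Bystander: amber medicine bottle, 64 mm in diameter, 160 mm tall, standing. Origin: centre of its underside.
- carton: Bystander: white and blue medicine carton, 50 x 90 mm and 60 mm tall. Origin: centre of its underside.
- cup: Bystander: white plastic cup, 72 mm in diameter, 75 mm tall, standing. Origin: centre of its underside.
There are look-alikes about, which are no part of the job. There is more than one size of the part that bears vial_center; the job needs the largest.

How it is judged:
By the outcome, as a careful person would: the job done as asked, in the order asked, and still so for the second after the job is handed in, with the robot touching nothing.
It also fails if it takes over 40 s, if anything falls off the work surface, if the arm or the gripper's body presses on something with over 40 N, if the wrist force passes 120 N, or if a joint passes its speed limit or range.

## Working session

There is one attempt and no reset: what is moved stays moved. The work goes in short steps, Python scripts to look and compute and a tool call to move; the robot and the scene stay as the last step left them, time stands still between calls to the robot, and variables do not carry over. Pictures are saved under pics/ and viewed, at most 10 in all, crops included, and the job is handed in when it is done.

Besides the shell and the picture viewer there is one more tool, called after "Request:" by a JSON object that holds its "fn" and its "kwargs", one argument or row to a line. servo_tool: Moves the arm, as the interface text tells. Its arguments: {"type":"object","properties":{"moves":{"type":"string"}},"required":["moves"]}

```bash
mkdir -p pics
python3 - <<'E'
from cell import telemetry, eyes
import cv2,numpy as np
for n in("side","top"):
    cv2.imwrite(f"pics/{n}0.png",eyes.get_image(n)); m=eyes.camera_model(n); print(n,m)
s=telemetry.observe(); print(s["time_s"],s["ee_pos"],s["tool_rot"],s["ft_force"])
E
```

```text
side {'vfov': 43.75662416441378, 'cx': 252.23863761156815, 'cy': 199.7711526997012, 'extrinsics': array([[ 0.9386991 , -0.34472581,  0.00284909, -0.51760395],
       [ 0.24561766,  0.67457801,  0.69614401, -0.21889535],
       [-0.24190074, -0.65276997,  0.71789651, -1.18044723],
       [ 0.        ,  0.        ,  0.        ,  1.        ]])}
top {'vfov': 45.66737832658529, 'cx': 258.72542099196176, 'cy': 190.67428249281733, 'extrinsics': array([[-0.0035721 , -0.99997432,  0.00621239, -0.01504562],
       [ 0.99151483, -0.00273446,  0.12996486, -0.57718668],
       [-0.12994454,  0.00662392,  0.99149914, -1.34513199],
       [ 0.        ,  0.        ,  0.        ,  1.        ]])}
0.1 [0.2030446  0.64319694 0.23857133] [-4.78374632e-01 -3.10477067e+00  2.85090989e-03] [ 0.08318928 -0.38545627 -0.60608003]
```

View pics/side0.png

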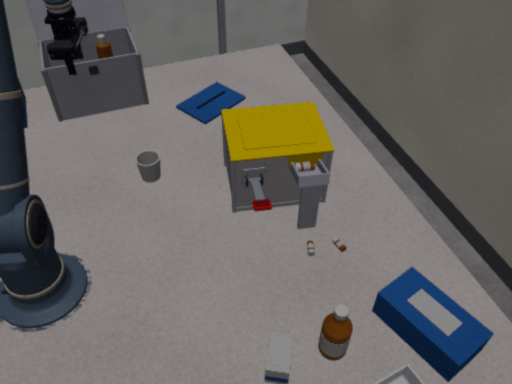

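View pics/top0.png

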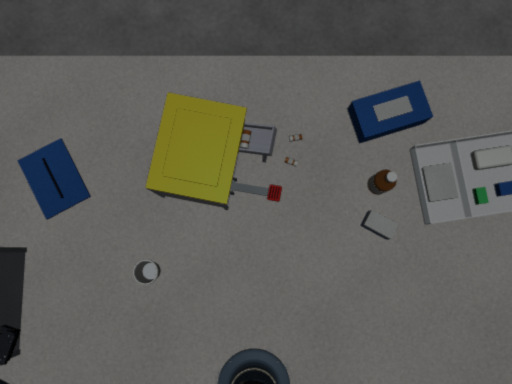

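The side view shows the red pad at about (262,205), the yellow lid, the chute on the right with a vial on it at about (303,167), and the gripper above a grey box at upper left. The top view shows the pad at (275,193), a vial on the chute against the lid at (245,139), and two small vials on the table at (296,138) and (291,161). The vial that matters is the one on the chute. I'll confirm that in a crop and measure the pad.

```bash
cat > h.py <<'E'
import numpy as np,cv2
from cell import eyes
def ray(n,u,v):
    m=eyes.camera_model(n);f=192/np.tan(np.radians(m["vfov"]/2));E=m["extrinsics"];R,t=E[:3,:3],E[:3,3]
    d=R.T@np.array([(u-m["cx"])/f,-(v-m["cy"])/f,-1.]);return -R.T@t,d/np.linalg.norm(d)
def plane(n,u,v,z):
    o,d=ray(n,u,v);return (o+d*(z-o[2])/d[2]).round(4)
def tri(a,b):
    (o1,d1),(o2,d2)=ray("side",*a),ray("top",*b)
    s=np.linalg.lstsq(np.c_[d1,-d2],o2-o1,rcond=None)[0];p,q=o1+d1*s[0],o2+d2*s[1]
    return ((p+q)/2).round(4),np.linalg.norm(p-q).round(4)
def mask(im,c):
    h=cv2.cvtColor(im,cv2.COLOR_BGR2HSV)
    if c=="red": m=cv2.inRange(h,(0,190,70),(4,255,255))|cv2.inRange(h,(174,190,70),(180,255,255))
    else: m=cv2.inRange(h,(24,180,80),(34,255,255))
    n,l,s,ce=cv2.connectedComponentsWithStats(m);i=1+np.argmax(s[1:,4]);return (l==i).astype(np.uint8),ce[i],s[i]
E
python3 - <<'E'
from h import *
I={n:cv2.imread(f"pics/{n}0.png") for n in("side","top")}
C={}
for n,im in I.items():
    for c in("red","yel"):
        m,ce,s=mask(im,c);C[n,c]=ce
        k=cv2.findContours(m,0,2)[0];k=max(k,key=cv2.contourArea);b=cv2.boxPoints(cv2.minAreaRect(k))
        z=.165 if c=="red" else .206
        print(n,c,ce.round(1),s,[tuple(plane(n,*p,z)[:2]) for p in b])
        if c=="yel": a=cv2.approxPolyDP(k,8,True)[:,0];print("poly",[(tuple(p),tuple(plane(n,*p,z)[:2])) for p in a])
    print("plane pad",plane(n,*C[n,"red"],.165))
print("tri pad",tri(C["side","red"],C["top","red"]))
print("tri vial",tri((303,167),(245,139)), "small",plane("top",296,138,.01),plane("top",291,161,.01))
a=cv2.resize(I["side"][140:260,230:360],None,fx=4,fy=4,interpolation=2)
b=cv2.resize(I["top"][100:220,215:310],None,fx=4,fy=4,interpolation=2)
cv2.imwrite("pics/crop.png",cv2.resize(np.hstack([a,b]),None,fx=.85,fy=.85))
E
```

```text
side red [261.5 204.8] [253 200  18  10 139] [(np.float64(0.5355), np.float64(-0.0453)), (np.float64(0.576), np.float64(-0.0545)), (np.float64(0.5669), np.float64(-0.0826)), (np.float64(0.5272), np.float64(-0.0735))]
side yel [275.9 132.5] [ 222  102  112   64 5299] [(np.float64(0.5634), np.float64(0.2864)), (np.float64(0.8701), np.float64(0.2231)), (np.float64(0.7622), np.float64(-0.0217)), (np.float64(0.498), np.float64(0.0383))]
poly [((np.int32(333), np.int32(148)), (np.float64(0.7831), np.float64(0.0256))), ((np.int32(313), np.int32(102)), (np.float64(0.8229), np.float64(0.2314))), ((np.int32(222), np.int32(110)), (np.float64(0.5637), np.float64(0.2835))), ((np.int32(232), np.int32(161)), (np.float64(0.5211), np.float64(0.0667))), ((np.int32(316), np.int32(162)), (np.float64(0.718), np.float64(-0.009)))]
plane pad [ 0.5511 -0.0643  0.165 ]
top red [274.5 192.7] [268 186  13  15 110] [(np.float64(0.539), np.float64(-0.0398)), (np.float64(0.5767), np.float64(-0.0463)), (np.float64(0.5715), np.float64(-0.0767)), (np.float64(0.5338), np.float64(-0.0701))]
top yel [194.4 144.4] [ 147   93   99  106 7145] [(np.float64(0.5649), np.float64(0.2839)), (np.float64(0.8323), np.float64(0.2305)), (np.float64(0.7807), np.float64(0.0156)), (np.float64(0.5159), np.float64(0.0748))]
poly [((np.int32(169), np.int32(93)), (np.float64(0.8251), np.float64(0.2286))), ((np.int32(147), np.int32(187)), (np.float64(0.5658), np.float64(0.2813))), ((np.int32(201), np.int32(198)), (np.float64(0.5359), np.float64(0.1374))), ((np.int32(230), np.int32(174)), (np.float64(0.6002), np.float64(0.0608))), ((np.int32(245), np.int32(109)), (np.float64(0.7795), np.float64(0.0208)))]
plane pad [ 0.5547 -0.0593  0.165 ]
tri pad (array([ 0.5544, -0.0592,  0.1591]), np.float64(0.0023))
tri vial (array([0.7027, 0.0224, 0.1681]), np.float64(0.0053)) small [ 0.7474 -0.1348  0.01  ] [ 0.6739 -0.1182  0.01  ]
```

View pics/crop.png

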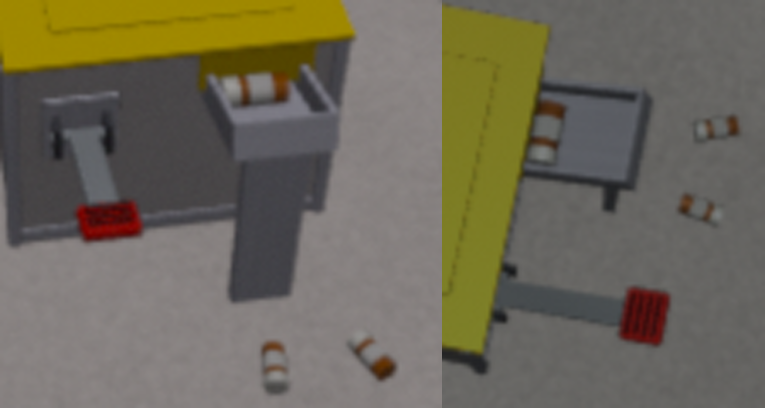

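The crop confirms it: the two small vials lie on the table at (0.747,-0.135) and (0.674,-0.118). The largest lies on the chute at z≈0.168 against the flap, so it is the one described. The pad triangulates to (0.554,-0.060,0.159), against the stated height of 0.165. I'll raise first, then cross with the fingers closed while turning +114° about tool z, so the body clears both chute and lid.

Request:
{"fn": "servo_tool", "kwargs": {
  "moves": "0 0 5 0 0 -5 0; 0 0 13 0 0 -11 0; 0 0 22 -1 -1 -16 0; 0 0 32 -4 -4 -17 0; 0 0 42 -8 -8 -17 0; 0 0 52 -12 -12 -17 0; 0 0 62 -16 -16.5 -17 0; 0 0 72 -20 -20.5 -17 0"
}}

```text
time_s: 1.1
ee_pos: [0.3327, 0.3857, 0.4093]
tool_rot: [-2.219, -2.224, 0.001]
ft_force: [-0.3, 0.7, 0.1]
gripper_width: 0.0151
grasp_force: 0.0
```

Request:
{"fn": "servo_tool", "kwargs": {
  "moves": "0 0 9 -5 2.5 0 0; 0 0 18 -10.5 5 0 0; 0 0 26 -16 8 0 0; 0 0 34 -21.5 10.5 0 0; 0 0 42 -27 13 0 0; 0 0 42 -32 16 0 0; 0 0 42 -37 18.5 2 0; 0 0 42 -41 20.5 5 0"
}}

```text
time_s: 2.1
ee_pos: [0.5416, -0.0225, 0.3596]
tool_rot: [2.865, 1.288, 0.003]
ft_force: [1.2, 1.4, 0.1]
gripper_width: 0.0004
grasp_force: 0.0
```

Request:
{"fn": "servo_tool", "kwargs": {
  "moves": "0 0 0 -0.5 1 1 0; 0 0 0 -1.2 2.4 3 0; 0 0 0 -1.8 3.5 6 0; 0 0 0 -1.9 3.7 9 0; 0 0 0 -1.9 3.7 12 0; 0 0 0 -1.9 3.7 14.5 0; 0 0 0 -1.9 3.7 15.2 0; 0 0 0 -1.9 3.7 15.2 0"
}}

```text
time_s: 3.1
ee_pos: [0.5559, -0.0584, 0.2078]
tool_rot: [-2.864, -1.291, -0.0]
ft_force: [-0.8, -0.3, 1.0]
gripper_width: 0.0003
grasp_force: 0.0
```

Run:
```python
from h import *
from cell import telemetry
s=telemetry.observe();print(s["ee_pos"],s["ft_force"])
a=eyes.get_image("side");b=eyes.get_image("top")
cv2.imwrite("pics/p1.png",np.hstack([cv2.resize(a[80:240,190:350],(600,600))[:, :400],cv2.resize(b[110:250,200:340],(600,600))[:,100:500]]))
```

```text
[ 0.55591188 -0.05837983  0.20778358] [-0.794707   -0.31721502  0.98802683]
```

View pics/p1.png

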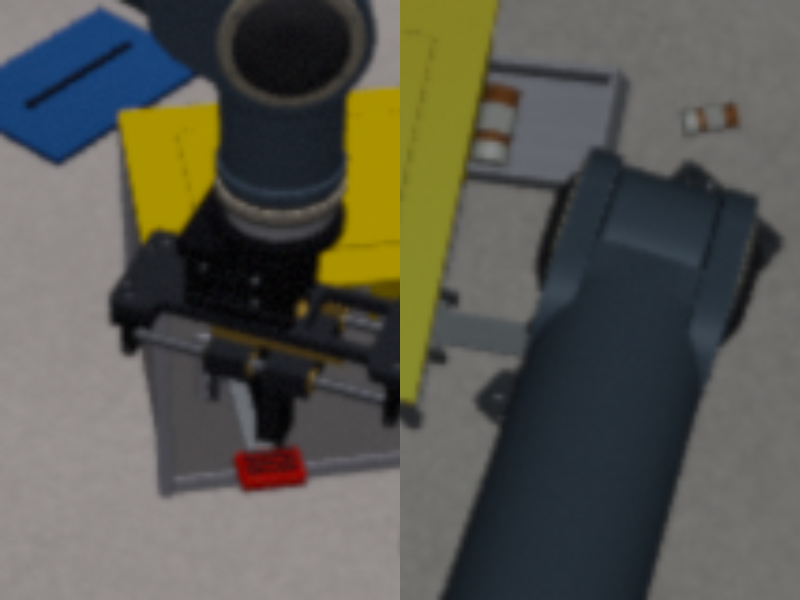

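The tip image at (264,197) sits about 8 px above the pad centre at (262,205), which matches a tip 25 mm above it. The chute and lid are clear of the body. Pressing now, slowly.

Request:
{"fn": "servo_tool", "kwargs": {
  "moves": "0 0 0 -0.3 0 0.8 0; 0 0 0 -0.3 0 1.6 0; 0 0 0 -0.3 0 2.1 0; 0 0 0 -0.3 0 2.4 0; 0 0 0 -0.3 0 2.7 0; 0 0 0 -0.3 0 3.0 0; 0 0 0 -0.3 0 3.3 0; 0 0 0 -0.3 0 3.6 0"
}}

```text
time_s: 4.2
ee_pos: [0.5536, -0.0632, 0.1722]
tool_rot: [2.864, 1.287, -0.001]
ft_force: [-2.3, -3.2, 6.0]
gripper_width: 0.0006
grasp_force: 2.9
```

Request:
{"fn": "servo_tool", "kwargs": {
  "moves": "0 0 0 0 0 0.3 0; 0 0 0 0 0 0.6 0; 0 0 0 0 0 0.9 0; 0 0 0 0 0 1.2 0; 0 0 0 0 0 1.5 0; 0 0 0 0 0 1.8 0; 0 0 0 0 0 2.1 0; 0 0 0 0 0 2.4 0"
}}

```text
time_s: 5.2
ee_pos: [0.5541, -0.0639, 0.1483]
tool_rot: [2.863, 1.286, 0.0]
ft_force: [-1.4, -4.5, 4.9]
gripper_width: 0.0006
grasp_force: 2.6
```

Request:
{"fn": "servo_tool", "kwargs": {
  "moves": "0 0 0 0 0 0.3 0; 0 0 0 0 0 0.6 0; 0 0 0 0 0 0.9 0; 0 0 0 0 0 1.1 0; 0 0 0 0 0 1.3 0; 0 0 0 0 0 1.5 0; 0 0 0 0 0 1.6 0; 0 0 0 0 0 1.6 0"
}}

```text
time_s: 6.2
ee_pos: [0.5543, -0.0607, 0.1336]
tool_rot: [-2.863, -1.29, -0.003]
ft_force: [-4.4, -0.8, 18.1]
gripper_width: 0.0004
grasp_force: 9.1
```

Run:
```python
from h import *
a=eyes.get_image("side");b=eyes.get_image("top")
cv2.imwrite("pics/p2.png",np.hstack([cv2.resize(a[40:240,190:360],(510,600))[:, :400+50],cv2.resize(b[70:250,150:270],(350,525)).copy() if 0 else cv2.resize(b[70:250,160:265],(350,600))]))
```

```text
(no output)
```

View pics/p2.png

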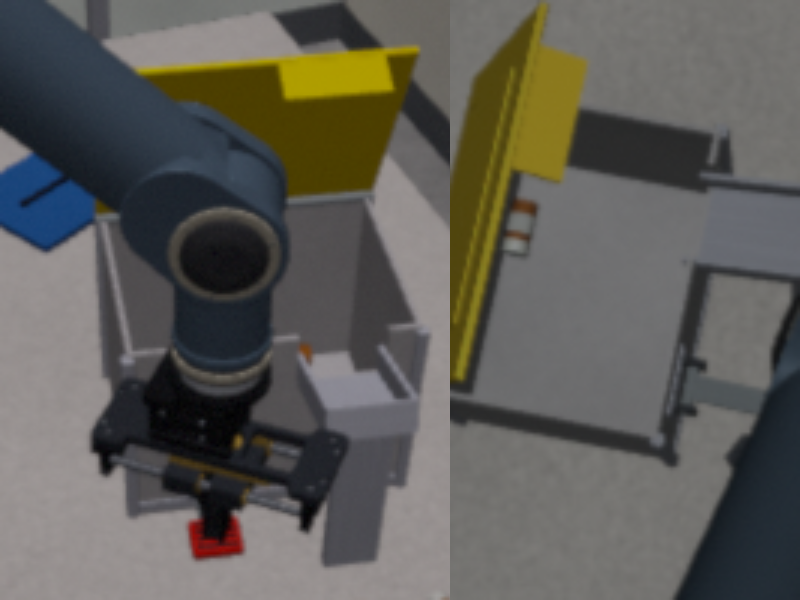

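The force of 18 N shows the lever is on its stop, the lid stands wide open, and the vial lies on the bin floor (top crop at about (520,228)), off the chute. Now a slow release at 16 mm/s.

Request:
{"fn": "servo_tool", "kwargs": {
  "moves": "0 0 0 0 0 -0.1 0; 0 0 0 0 0 -0.3 0; 0 0 0 0 0 -0.5 0; 0 0 0 0 0 -0.7 0; 0 0 0 0 0 -0.9 0; 0 0 0 0 0 -1.1 0; 0 0 0 0 0 -1.3 0; 0 0 0 0 0 -1.5 0"
}}

```text
time_s: 7.3
ee_pos: [0.5536, -0.0609, 0.1466]
tool_rot: [-2.864, -1.29, 0.0]
ft_force: [-0.0, 0.7, 2.7]
gripper_width: 0.0009
grasp_force: 1.5
```

Request:
{"fn": "servo_tool", "kwargs": {
  "moves": "0 0 0 0 0 -0.2 0; 0 0 0 0 0 -0.4 0; 0 0 0 0 0 -0.6 0; 0 0 0 0 0 -0.8 0; 0 0 0 0 0 -1.0 0; 0 0 0 0 0 -1.2 0; 0 0 0 0 0 -1.4 0; 0 0 0 0 0 -1.6 0"
}}

```text
time_s: 8.3
ee_pos: [0.554, -0.0609, 0.1627]
tool_rot: [-2.864, -1.29, -0.001]
ft_force: [-0.6, 3.0, 3.1]
gripper_width: 0.0006
grasp_force: 2.0
```

Request:
{"fn": "servo_tool", "kwargs": {
  "moves": "0 0 0 0 0 -0.2 0; 0 0 0 0 0 -0.4 0; 0 0 0 0 0 -0.6 0; 0 0 0 0 0 -0.8 0; 0 0 0 0 0 -1.0 0; 0 0 0 0 0 -1.1 0; 0 0 0 0 0 -1.2 0; 0 0 0 0 0 -1.3 0"
}}

```text
time_s: 9.3
ee_pos: [0.5539, -0.0612, 0.1756]
tool_rot: [2.864, 1.29, 0.0]
ft_force: [2.3, 4.1, 3.5]
gripper_width: 0.0004
grasp_force: 2.3
```

Still in contact. The last ~7 mm go at 8 mm/s.

Request:
{"fn": "servo_tool", "kwargs": {
  "moves": "0 0 0 0 0 -0.1 0; 0 0 0 0 0 -0.2 0; 0 0 0 0 0 -0.3 0; 0 0 0 0 0 -0.4 0; 0 0 0 0 0 -0.5 0; 0 0 0 0 0 -0.6 0; 0 0 0 0 0 -0.7 0; 0 0 0 0 0 -0.8 0"
}}

```text
time_s: 10.3
ee_pos: [0.5536, -0.0612, 0.1835]
tool_rot: [-2.864, -1.29, 0.0]
ft_force: [1.9, 5.2, 3.3]
gripper_width: 0.0006
grasp_force: 2.3
```

Request:
{"fn": "servo_tool", "kwargs": {
  "moves": "0 0 0 0 0 -0.1 0; 0 0 0 0 0 -0.2 0; 0 0 0 0 0 -0.3 0; 0 0 0 0 0 -0.4 0; 0 0 0 0 0 -0.5 0; 0 0 0 0 0 -0.6 0; 0 0 0 0 0 -0.7 0; 0 0 0 0 0 -0.8 0"
}}

```text
time_s: 11.3
ee_pos: [0.5537, -0.0612, 0.1916]
tool_rot: [-2.864, -1.29, 0.0]
ft_force: [-0.6, 0.2, 0.1]
gripper_width: 0.0006
grasp_force: 0.0
```

Request:
{"fn": "servo_tool", "kwargs": {
  "moves": "0 0 0 0 0 -1 0; 0 0 0 0 0 -3 0; 0 0 0 0 0 -6 0; 0 0 0 0 0 -9 0; 0 0 0 -3 -3 -12 0; 0 0 0 -6 -6 -14 0; 0 0 0 -8 -8 -14 0; 0 0 0 -8 -8 -14 0"
}}

```text
time_s: 12.3
ee_pos: [0.4395, -0.0686, 0.3324]
tool_rot: [-2.863, -1.289, -0.005]
ft_force: [0.4, -0.9, 0.3]
gripper_width: 0.0006
grasp_force: 0.0
```

Run:
```python
from h import *
from cell import telemetry
a=eyes.get_image("side");b=eyes.get_image("top")
m,ce,_=mask(a,"red");print(ce,telemetry.observe()["ft_force"])
cv2.imwrite("pics/p3.png",np.hstack([cv2.resize(a,(400,300)),cv2.resize(b,(400,300))]))
```

```text
[261.48322148 204.62416107] [-0.23639774  0.12652335  0.18087305]
```

View pics/p3.png

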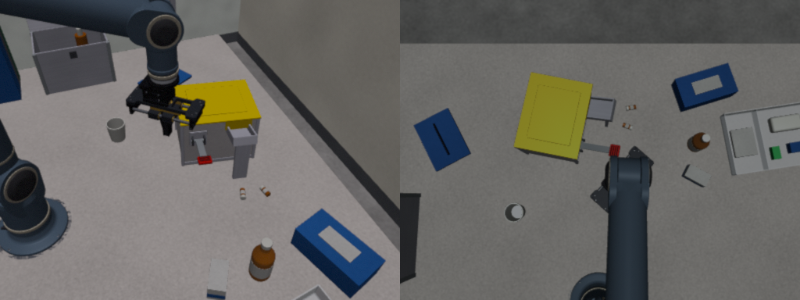

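The lid is shut, and the pad is back at its rest pixel (261.5,204.6; at the start it was 261.5,204.8). The chute is empty, the bystanders have not moved, and the arm is clear.

```bash
python3 -c "
from cell import order
print(order.close_job())"
```

```text
the job is handed in; nothing more can be done
None
```

I handed the job in at about 12 s: the lever went fully down, the vial rolled into the bin, the lid was eased shut with a fingertip on the lever, and the arm is clear with the bottle, carton and cup untouched.

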